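# Post a failed capacitor into the scrap safe through its lever-worked flap

## Robot

A 6-joint arm with a two-finger parallel gripper is mounted at the origin on a cart in front of the work surface, level with it; the furniture and walls round the work are solid. World frame = base frame: x ahead of the robot, y to its left, z up, the work surface at z = 0. Lengths are in mm, angles in rad, forces in N, time in s.
With the tool pointing down it reaches from about 275 to 850 mm from the base axis. Payload 5.2 kg.
Tool frame: the origin (TCP) lies at the very end of the fingers, on their centre line; the grasp point (between the pads) lies 19 mm behind it; z points along the fingers, y is the line along which they close (so a half turn about z gives the same grasp; the last joint's range is limited). The gripper opens to 85 mm and grips with 20 to 120 N. Pads are 22 mm wide; open, the fingers measure 114 mm over their backs; the gripper's body (76 mm by 85 mm) begins 54 mm behind the grasp point. The pads swing forward as they close: fully open they stand 13 mm farther back than shut.
Start: joints at [-1.31, 0.259, 1.535, -0, 1.348, -0.203], TCP at [246.063, -491.892, 231.31] pointing down, gripper open.
Joint ranges: [-3.14, 3.14], [-0.91, 2.08], [0.19, 2.58], [-1.22, 4.36], [0.22, 2.71], [-3.12, 3.12]. Speed limits (rad/s): [2.57, 2.57, 3.14, 3.14, 3.14, 3.14].

## Interface

Orientations are given as a unit quaternion [x, y, z, w].
In Python, from cell import arm gives the robot as it stands. The module is installed in compiled form; this text tells all that it offers.
- The arm moves only by the tool play_rows, never from a script. Its argument "increments" is a list of rows, each a list of 6 numbers: the shift along the tool's x, y, z in mm, then the turn, a rotation vector about the tool's x, y, z in rad. A call has 1 to 20 rows; each row shifts and turns the commanded pose from where the row before left it, along the tool's axes as they then stand; what a row does not reach is not made up. A row lasts 1/12 s, in which the tool goes at most 41.7 mm and 7.16 degrees, less where a joint would pass 70% of its speed; a pose out of reach is approached as far as the arm can. A call is refused whole if a number of a shift passes 41.7 or a number of a turn 0.125, either way. A call with a gripper value outside its range is refused whole. "hand" is the closure, from 0 (fully open) to 1 (shut), set as the call begins (left out, the last holds). The fingers move at their own pace and stop on an object; "force" is the grip in N (left out, the last holds). Time passes only in rows, so rows that do not move let the fingers close. It gives the time, the measured TCP pose, the force, the opening and the grip force at its end, in the units of the state.
- arm.state(): the state, without advancing time (a new reading comes with each control period).
- arm.get_image(name): name is "scene" or "side" or "wrist"; returns the picture (480x640x3 uint8, red, green, blue); there is no depth.
- arm.camera_info(name): a dict with "fx", "fy", "cx", "cy" (pixels), "extrinsics" (4x4, takes a point from camera to world coordinates); the wrist camera has in their place "T_tool_cam" (4x4, takes a point from camera to tool coordinates, whose origin is the TCP and whose axes are the flange's). Camera axes: x right, y down, z forward; pixel columns grow to the right and rows downward; lengths in mm; the calibration is good to about 2 mm. A picture is of the moment at which its call begins: read the wrist's pose just before it. camera_info takes no time and is no camera call.
- arm.finish_job(): hands the job in; it is judged then, once.
The state is a dict: "time_s": time; "q": joint angles; "dq": joint speeds; "joint_torque": joint torques, N m; "tool_pos": TCP position; "eef_rot": TCP orientation; "ft_force": force on the tool from outside, world axes, zero at the start; "moment": the same for the moment, N m; "opening": opening from 0.0 (shut) to 1.0 (fully open); "grip_force": force on a finger pad.
Only numpy, scipy, OpenCV 4.12 (cv2) and the standard library are available. Lean on these libraries where they do the work, as an engineer would, in place of code of your own. Each camera call takes 0.05 s, during which the arm holds its last target. There are 200 camera calls.

## Task

The black capacitor standing on the tray of the grey scrap safe has failed: with the fingertips push it along the tray until it slides down against the shut yellow flap, then press the red lever pad at the side all the way down and keep it down until the capacitor has dropped into the safe. Let the lever up gently under your fingers, so that the heavy flap does not slam, until flap and lever are back at rest. Pick nothing up, do not touch the flap or its weight, and leave the other things on the bench alone.

Things in the scene. Friction and masses are not known exactly. Their poses are not given: they have to be found in the camera images.
- scrap_safe: Grey steel scrap safe on 10 mm feet, fixed. Origin: centre line, at the shell's underside, 10 mm above the bench; x runs from tray to back, y left, z up. Tray floor level at z = 81 mm, x -165 to -85, no front lip, side lips 14 mm high at y = -45 and 45 mm. A polished slide falls from it at 30 deg to the flap at x = -31. Hood over the flap: z 144, x from -37 to 55.
- cap_centre (a point): Centre of the failed capacitor: upright black can, 31 mm across, 32 mm high, 30 g, white top, standing on the tray (centre 16 mm above the tray floor). It slides down when its centre is pushed past x = -85 mm of the safe and comes to rest against the shut flap with its centre near x = -56, z = 83 mm. In the safe its centre is at x 5 to 45, z under 40 mm.
- lever_pad (a point): Top centre of the red pad (40 mm along the lever, 34 mm across) on the long end of the side lever, right of the tray: at rest at x = -159, y = -112, z = 150 mm of the safe. The lever pivots at x = -50, z = 125 mm; the pad swings in an arc of 110 mm radius, nearly straight down: fully down, on a hard stop, it is 53 mm below rest. Holding it down takes 3 to 7 N at the pad.
- lever (a joint): Side lever, rad: 0 at rest with the pad up, 0.48 with the pad fully down on its stop. A roller on its short end lifts the flap's arm; the weight of the flap brings it back to 0.
- flap (a joint): Heavy yellow flap, 80 mm wide, 73 mm tall, with a round closing weight outside the left plate, rad: 0 hanging shut, 0.80 swung inward and up with the lever fully down. Beyond about 0.6 the capacitor slides under it and drops in within a second. Falls shut when the lever is let go; let up at 0.1 m/s at the pad it closes at about 1.6 rad/s.
- spare_cap: Bystander on the bench, to be left alone: black capacitor lying on its side, 22 x 33 x 22 mm. Origin at the centre of its underside.
- carton: Bystander on the bench, to be left alone: small cream and red carton, 30 x 56 x 22 mm. Origin at the centre of its underside.
- spare_relay: Bystander on the bench, to be left alone: black relay, 16 x 34 x 24 mm. Origin at the centre of its underside.
- fin_block: Bystander on the bench, to be left alone: bare metal finned heatsink, 35 x 50 x 25 mm. Origin at the centre of its underside.
- green_plug: Bystander on the bench, to be left alone: green terminal plug, 15 x 30 x 16 mm. Origin at the centre of its underside.
- fuse: Bystander on the bench, to be left alone: white cartridge fuse, 10 x 38 x 10 mm. Origin at the centre of its underside.
Mind the look-alikes: they are no part of the job. Of the things that look like the part that bears cap_centre, the smaller one is meant.

How it is judged:
By the outcome, as a careful person would: the job done as asked, in the order asked, and still so for the second after the job is handed in, with the robot touching nothing.
It also fails if it takes over 42 s, if anything falls off the work surface, if the arm or the gripper's body presses on something with over 40 N, if the wrist force passes 120 N, or if a joint passes its speed limit or range.

## Working session

There is one attempt and no reset: what is moved stays moved. The work goes in short steps, Python scripts to look and compute and a tool call to move; the robot and the scene stay as the last step left them, time stands still between calls to the robot, and variables do not carry over. Pictures are saved under pics/ and viewed, at most 10 in all, crops included, and the job is handed in when it is done.

Besides the shell and the picture viewer there is one more tool, called after "Request:" as name(argument=value, ...), one argument or row to a line, values as JSON. play_rows: Moves the arm, as the interface text tells. Its arguments: {"type":"object","properties":{"increments":{"type":"array"},"hand":{"type":"number"},"force":{"type":"number"}},"required":["increments"]}

```bash
mkdir -p pics
python3 - <<'E'
from cell import arm
import cv2,numpy as np
s=arm.state();print(s['time_s'],s['tool_pos'],s['eef_rot'])
a=arm.get_image('scene');b=arm.get_image('side')
for n,i in(('scene',a),('side',b)):
    cv2.imwrite(f'pics/{n}0.png',i[:,:,::-1]);c=arm.camera_info(n);print(n,{k:np.round(v,3).tolist() for k,v in c.items()})
print(arm.camera_info('wrist'))
E
```

```text
0.0 [ 245.92949142 -491.36100128  230.48034548] [ 9.73231787e-01  2.29823961e-01 -2.89332715e-05 -9.13184609e-04]
scene {'fx': 570.899, 'fy': 570.899, 'cx': 326.392, 'cy': 234.04, 'extrinsics': [[0.896, -0.285, 0.34, 194.819], [-0.443, -0.591, 0.674, -678.042], [0.008, -0.755, -0.656, 668.572], [0.0, 0.0, 0.0, 1.0]]}
side {'fx': 486.43, 'fy': 486.43, 'cx': 316.212, 'cy': 246.2, 'extrinsics': [[-0.904, -0.294, 0.31, 218.664], [-0.426, 0.589, -0.687, 487.112], [0.019, -0.753, -0.658, 709.59], [0.0, 0.0, 0.0, 1.0]]}
{'fx': 406.0907356649537, 'fy': 406.0907356649537, 'cx': 316.3022968434306, 'cy': 236.57750504663204, 'T_tool_cam': array([[-7.49155791e-05, -9.52459038e-01, -3.04666663e-01,
         7.97187678e+01],
       [ 9.99999807e-01, -2.59360960e-04,  5.64929303e-04,
         3.79569808e-01],
       [-6.17090659e-04, -3.04666562e-01,  9.52458873e-01,
        -1.43159393e+02],
       [ 0.00000000e+00,  0.00000000e+00,  0.00000000e+00,
         1.00000000e+00]])}
```

View pics/scene0.png

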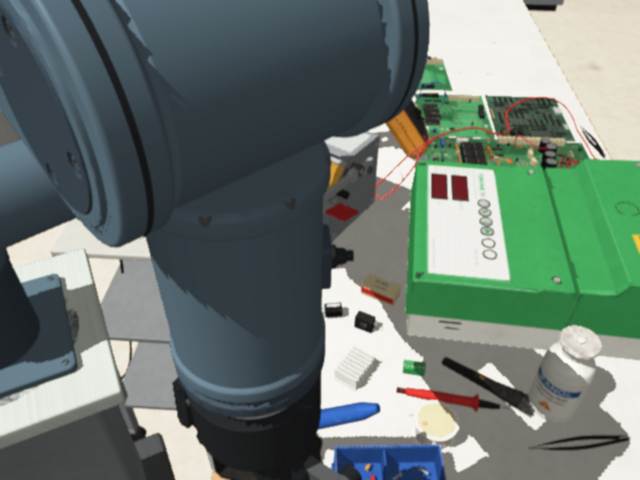

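View pics/side0.png

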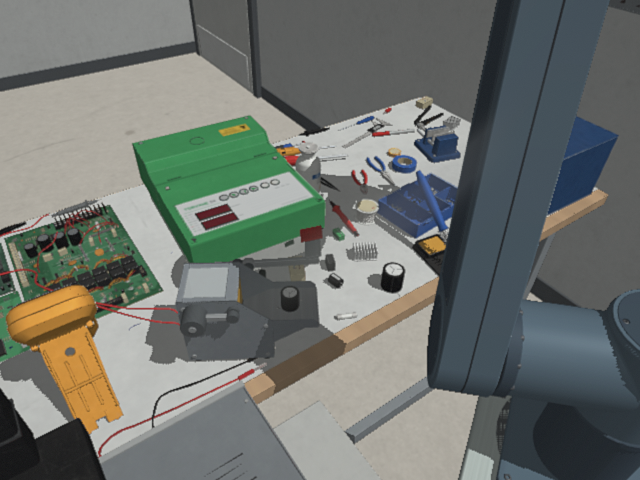

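The scene view is mostly blocked by the arm. The side view shows the safe at (225,310), its tray to the right with the small can at (290,297), and the red pad at (312,233). The larger can on the bench at (393,275) is a look-alike.

```bash
cat > h.py <<'E'
from cell import arm
import cv2,numpy as np
from scipy.spatial.transform import Rotation as R
def pose():
    s=arm.state();T=np.eye(4);T[:3,:3]=R.from_quat(s['eef_rot']).as_matrix();T[:3,3]=s['tool_pos'];return T
def cam(n,T=None):
    c=arm.camera_info(n);E=T@c['T_tool_cam'] if n=='wrist' else c['extrinsics'];return c,np.array(E)
def ray(n,u,v,T=None):
    c,E=cam(n,T);d=E[:3,:3]@[(u-c['cx'])/c['fx'],(v-c['cy'])/c['fy'],1];return E[:3,3],d
def onz(n,u,v,z,T=None):
    o,d=ray(n,u,v,T);return o+d*(z-o[2])/d[2]
def proj(n,p,T=None):
    c,E=cam(n,T);q=np.linalg.inv(E)@np.append(p,1);return q[0]/q[2]*c['fx']+c['cx'],q[1]/q[2]*c['fy']+c['cy']
def blobs(m,amin=40):
    n,l,st,c=cv2.connectedComponentsWithStats(m.astype(np.uint8));return [(st[i].tolist(),c[i].round(1).tolist()) for i in range(1,n) if st[i,4]>=amin]
E
python3 - <<'E'
from h import *
im=cv2.imread('pics/side0.png')
print('cap top',onz('side',290,291,123).round(),'pad',onz('side',312,233,158).round())
for p in [(183,264),(239,265),(237,302),(178,302)]: print('hood',onz('side',*p,154).round())
for p in [(318,283),(318,325)]: print('tray',onz('side',*p,95).round())
cv2.imwrite('pics/crop.png',cv2.resize(im[215:375,140:350],None,fx=3.5,fy=3.5,interpolation=cv2.INTER_CUBIC))
hsv=cv2.cvtColor(im,cv2.COLOR_BGR2HSV);print(blobs((hsv[...,1]>130)&((hsv[...,0]<8)|(hsv[...,0]>172))))
E
```

```text
cap top [486.  -4. 123.] pad [ 500. -118.  158.]
hood [659.  46. 154.]
hood [575.   7. 154.]
hood [533.  79. 154.]
hood [614. 118. 154.]
tray [463. -66.  95.]
tray [423.  20.  95.]
[([373, 131, 16, 5, 54], [380.6, 133.4]), ([285, 156, 13, 9, 81], [291.3, 159.2]), ([197, 205, 32, 14, 187], [212.7, 211.6]), ([333, 206, 11, 12, 55], [337.5, 210.5]), ([203, 213, 34, 16, 205], [219.2, 220.4]), ([64, 218, 18, 14, 64], [70.0, 223.0]), ([300, 226, 21, 15, 198], [309.4, 232.7]), ([42, 237, 14, 14, 45], [48.9, 244.5]), ([15, 269, 38, 22, 90], [35.9, 279.2]), ([96, 302, 82, 17, 207], [126.4, 308.1]), ([145, 319, 35, 6, 45], [162.2, 321.5]), ([238, 369, 16, 10, 55], [245.7, 373.8]), ([154, 379, 83, 39, 91], [194.7, 398.2]), ([98, 418, 54, 38, 77], [119.6, 434.0])]
```

View pics/crop.png

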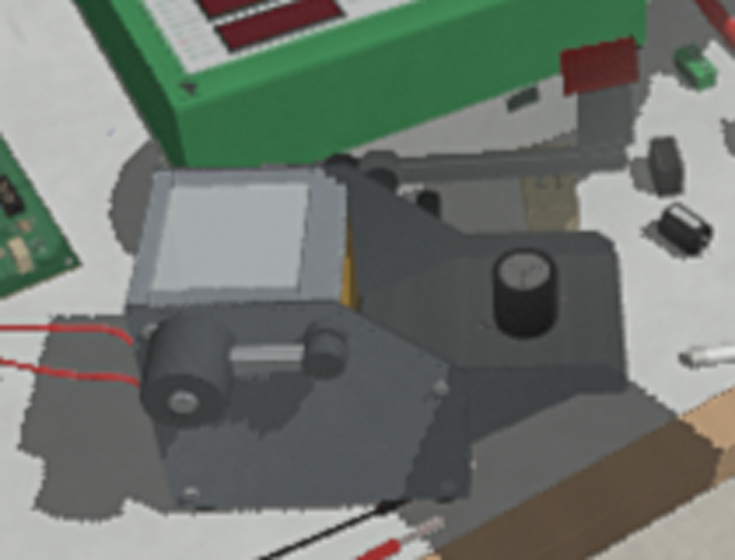

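The enlarged crop confirms the layout: hood top corners near (125,305), (345,175), can top near (525,270), and the red pad at (600,62). The estimated safe origin is about (592,48) with yaw about 0.44, so the tool is already roughly aligned. I'll move to a viewing pose above it.

Request:
play_rows(
  increments=[
    [10,-5,-20,0,0,0],
    [28,-19,-20,0,0,0],
    [28,-19,-15,0,0,0],
    [28,-19,-15,0,0,0],
    [28,-19,0,0,0,0],
    [28,-19,0,0,0,0],
    [28,-19,0,0,0,0],
    [28,-19,0,0,0,0],
    [28,-19,0,0,0,0],
    [28,-19,0,0,0,0],
    [28,-19,0,0,0,0],
    [28,-19,0,0,0,0],
    [28,-19,0,0,0,0],
    [28,-19,0,0,0,0],
    [28,-19,0,0,0,0],
    [28,-19,0,0,0,0],
    [10,0,0,0,0,0],
    [0,0,0,0,0,0],
    [0,0,0,0,0,0],
  ],
  hand=1,
)

```text
time_s: 1.68
tool_pos: [509.7, -35.8, 300.7]
eef_rot: [0.973, 0.231, -0.001, -0.0]
ft_force: [-0.0, -0.4, -0.1]
opening: 0.004
grip_force: 0.0
```

Run:
```python
from h import *
s=arm.state();T=pose();print(s['time_s'],T.round(3).tolist(),s['ft_force']);np.save('T1.npy',T)
im=arm.get_image('wrist');cv2.imwrite('pics/w1.png',im[:,:,::-1]);cv2.imwrite('pics/scene1.png',arm.get_image('scene')[:,:,::-1])
hsv=cv2.cvtColor(im,cv2.COLOR_RGB2HSV)
for b in blobs((hsv[...,1]>130)&((hsv[...,0]<8)|(hsv[...,0]>172)),150): print(b)
```

```text
1.6833 [[0.894, 0.449, -0.001, 509.667], [0.449, -0.894, -0.0, -35.766], [-0.001, -0.0, -1.0, 300.727], [0.0, 0.0, 0.0, 1.0]] [-0.00904769 -0.44674297 -0.0809443 ]
([487, 0, 59, 79, 2499], [517.4, 34.1])
([542, 0, 49, 54, 1691], [566.3, 22.8])
([49, 51, 34, 34, 243], [67.3, 65.7])
([97, 75, 23, 21, 193], [108.0, 85.3])
([386, 248, 44, 51, 2152], [407.7, 273.1])
([529, 272, 89, 37, 758], [572.7, 291.6])
```

View pics/w1.png

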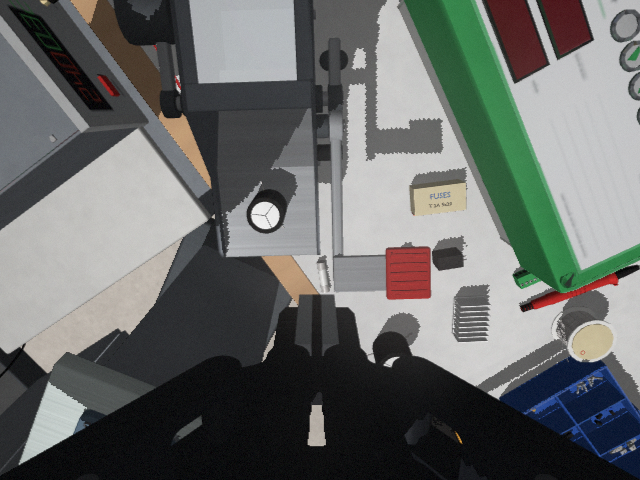

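The wrist view shows the can's white top at (266,215), the tray front edge from (220,256) to (318,252), the hood front edge from (186,110) to (313,105), and the red pad at (408,273). The bigger look-alike can is on the bench at (390,350).

Run:
```python
from h import *
T=np.load('T1.npy')
f=lambda u,v,z:onz('wrist',u,v,z,T)
cap=f(266,214,123);pad=f(408,273,160)
a,b=f(220,256,91),f(319,252,91);c,d=f(186,110,154),f(313,105,154)
print('cap',cap,'pad',pad)
for p,q in((a,b),(c,d)):
    e=q-p;print(p,q,np.linalg.norm(e),'yaw',np.arctan2(e[0],-e[1]))
for yaw in(.43,.4,):
    X=np.array([np.cos(yaw),np.sin(yaw),0]);Y=np.array([-X[1],X[0],0])
    o1=pad+159*X+112*Y;o2=(a+b)/2+165*X;o3=(c+d)/2+37*X
    print(yaw,o1.round(1),o2.round(1),o3.round(1),'cap in safe',(cap-o2)@X,(cap-o2)@Y)
c1=cv2.imread('pics/scene1.png');h=cv2.cvtColor(c1,cv2.COLOR_BGR2HSV)
for w in blobs((h[...,1]>130)&((h[...,0]<8)|(h[...,0]>172)),100): print(w)
print(proj('scene',pad))
```

```text
cap [488.04655121  -1.30720392 123.        ] pad [ 505.02363806 -116.20170289  160.        ]
[423.04583493  20.03527755  91.        ] [467.70796808 -60.18833921  91.        ] 91.81794390630817 yaw 0.5079882680813216
[539.20456307  77.81342743 154.        ] [580.90919629   1.93810986 154.        ] 86.58140820799798 yaw 0.5025720778604575
0.43 [602.9  51.9 160. ] [595.4  48.7  91. ] [593.7  55.3 154. ] cap in safe -118.39036548959 -0.7270558007336568
0.4 [607.9  48.9 160. ] [597.4  44.2  91. ] [594.1  54.3 154. ] cap in safe -118.38952984967364 0.6713506512345427
([118, 32, 55, 47, 2191], [146.0, 56.0])
([496, 98, 43, 37, 156], [511.9, 114.5])
([407, 135, 34, 26, 131], [423.0, 145.3])
([433, 175, 13, 23, 285], [439.0, 185.9])
([453, 176, 14, 23, 290], [459.4, 187.4])
([326, 203, 32, 19, 367], [341.5, 211.6])
([362, 287, 31, 17, 152], [377.0, 295.4])
([398, 388, 82, 22, 639], [443.4, 397.1])
(np.float64(343.560728547821), np.float64(208.58590327595343))
```

Request:
play_rows(
  increments=[
    [0,0,0,0,0,-0.04],
    [-10,-11,0,0,0,0],
    [-14,-15,10,0,0,0],
    [-14,-15,25,0,0,0],
    [0,0,30,0,0,0],
    [0,0,30,0,0,0],
    [0,0,30,0,0,0],
    [0,0,28,0,0,0],
    [0,0,20,0,0,0],
    [0,0,12,0,0,0],
    [0,0,8,0,0,0],
    [0,0,0,0,0,0],
    [0,0,0,0,0,0],
  ],
)

```text
time_s: 2.87
tool_pos: [456.7, -18.9, 108.6]
eef_rot: [0.969, 0.249, 0.0, 0.0]
ft_force: [0.0, -0.5, 0.3]
opening: -0.005
grip_force: 0.0
```

Run:
```python
from h import *
T=pose();print(T.round(3).tolist(),arm.state()['ft_force'])
X=T[:3,:3].T;print('rel safe',X@(T[:3,3]-[590,59,10]))
im=arm.get_image('wrist')[:,:,::-1];s=arm.get_image('side')[:,:,::-1]
cv2.imwrite('pics/w2.png',np.hstack([cv2.resize(im,(480,360)),cv2.resize(s[215:375,200:340],(315,360))]))
```

```text
[[0.876, 0.482, 0.0, 456.739], [0.482, -0.876, -0.0, -18.943], [-0.0, 0.0, -1.0, 108.64], [0.0, 0.0, 0.0, 1.0]] [ 0.01377686 -0.53823636  0.34576936]
rel safe [-154.3287411     4.15294078  -98.63540267]
```

View pics/w2.png

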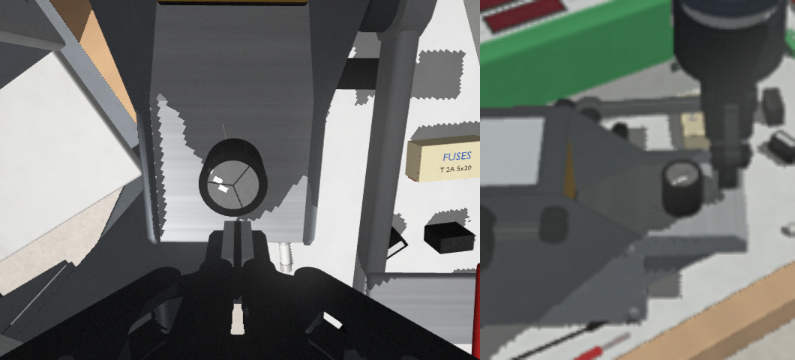

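The fingers stand just in front of the can, centred on it in y. They are slightly high, so I'll lower 6 mm and push.

Request:
play_rows(
  increments=[
    [0,0,6,0,0,0],
    [5,0,0,0,0,0],
    [5,0,0,0,0,0],
    [5,0,0,0,0,0],
    [5,0,0,0,0,0],
    [5,0,0,0,0,0],
    [5,0,0,0,0,0],
    [5,0,0,0,0,0],
    [4,0,0,0,0,0],
    [4,0,0,0,0,0],
    [4,0,0,0,0,0],
    [2,0,0,0,0,0],
    [0,0,0,0,0,0],
    [0,0,0,0,0,0],
  ],
)

```text
time_s: 4.13
tool_pos: [499.6, 5.6, 102.2]
eef_rot: [0.968, 0.249, -0.0, -0.0]
ft_force: [-0.9, -0.4, -0.7]
opening: -0.003
grip_force: 0.0
```

Run:
```python
from h import *
T=pose();X=T[:3,:3].T;print('rel safe',X@(T[:3,3]-[590,59,10]))
im=arm.get_image('wrist')[:,:,::-1];s=arm.get_image('side')[:,:,::-1]
cv2.imwrite('pics/w3.png',np.hstack([cv2.resize(im,(480,360)),cv2.resize(s[215:375,200:340],(315,360))]))
```

```text
rel safe [-104.93184402    3.11896804  -92.22953324]
```

View pics/w3.png

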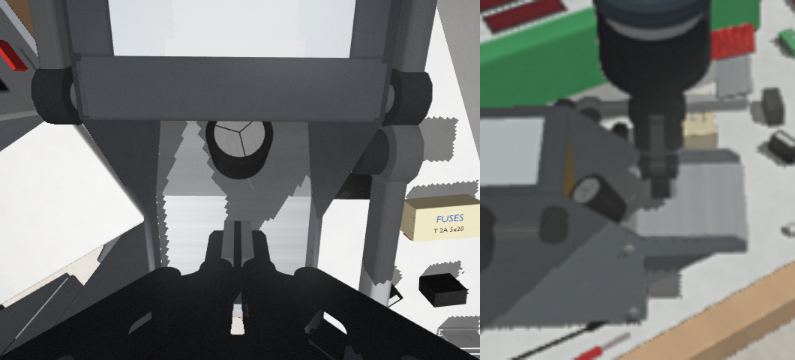

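The can has slid off and lies tilted on the slide against the flap. Next I'll go up and over the red pad.

Request:
play_rows(
  increments=[
    [0,0,-15,0,0,0],
    [0,0,-30,0,0,0],
    [0,0,-30,0,0,0],
    [-8,15,-18,0,0,0],
    [-14,28,0,0,0,0],
    [-14,28,0,0,0,0],
    [-12,25,0,0,0,0],
    [-6,13,0,0,0,0],
    [0,0,12,0,0,0],
    [0,0,10,0,0,0],
    [0,0,0,0,0,0],
    [0,0,0,0,0,0],
  ],
)

```text
time_s: 5.23
tool_pos: [504.2, -115.1, 172.4]
eef_rot: [0.968, 0.249, -0.001, -0.001]
ft_force: [0.2, -0.5, 0.4]
opening: 0.001
grip_force: 0.0
```

Run:
```python
from h import *
T=pose();print(T[:3,3],arm.state()['ft_force']);X=T[:3,:3].T;print('rel safe',X@(T[:3,3]-[590,59,10]))
im=arm.get_image('wrist')[:,:,::-1];s=arm.get_image('side')[:,:,::-1]
cv2.imwrite('pics/w4.png',np.hstack([cv2.resize(im,(480,360)),cv2.resize(s[215:375,200:340],(315,360))]))
```

```text
[ 504.19836182 -115.05769151  172.42912755] [ 0.21479812 -0.46802319  0.40550879]
rel safe [-159.4405689   110.56365163 -162.46724745]
```

View pics/w4.png

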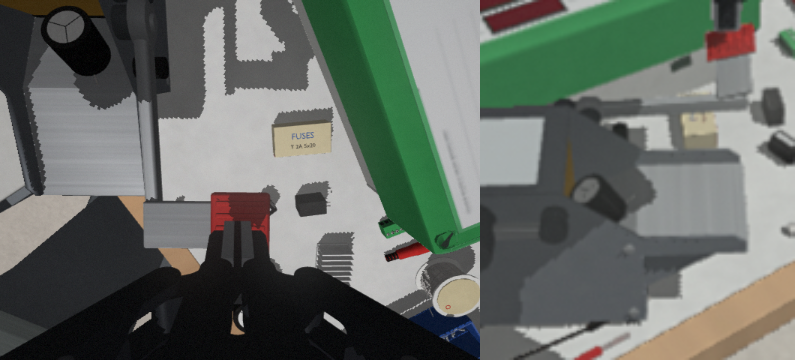

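The can lies tilted on the slide, against the flap, at (75,35). The fingers are centred over the pad, and the green case looks clear. I'll press down next.

Request:
play_rows(
  increments=[
    [0,0,6,0,0,0],
    [0,0,5,0,0,0],
    [0,0,5,0,0,0],
    [0,0,5,0,0,0],
    [0,0,5,0,0,0],
    [0,0,5,0,0,0],
    [0,0,5,0,0,0],
    [0,0,5,0,0,0],
    [0,0,5,0,0,0],
    [0,0,5,0,0,0],
    [0,0,5,0,0,0],
    [0,0,4,0,0,0],
    [0,0,0,0,0,0],
  ],
)

```text
time_s: 6.42
tool_pos: [505.7, -115.8, 112.7]
eef_rot: [0.968, 0.249, 0.001, -0.0]
ft_force: [1.6, 0.8, 3.5]
opening: -0.002
grip_force: 1.8
```

Request:
play_rows(
  increments=[
    [0,0,2,0,0,0],
    [0,0,2,0,0,0],
    [0,0,2,0,0,0],
    [0,0,1,0,0,0],
    [0,0,0,0,0,0],
  ],
)

```text
time_s: 6.83
tool_pos: [506.1, -116.0, 107.4]
eef_rot: [0.968, 0.249, 0.001, 0.0]
ft_force: [-0.1, 2.7, 9.9]
opening: -0.0
grip_force: 4.6
```

Request:
play_rows(
  increments=[
    [0,0,1,0,0,0],
    [0,0,0,0,0,0],
    [0,0,0,0,0,0],
    [0,0,0,0,0,0],
    [0,0,0,0,0,0],
    [0,0,0,0,0,0],
    [0,0,0,0,0,0],
    [0,0,0,0,0,0],
    [0,0,0,0,0,0],
    [0,0,0,0,0,0],
    [0,0,0,0,0,0],
    [0,0,0,0,0,0],
    [0,0,0,0,0,0],
    [0,0,0,0,0,0],
    [0,0,0,0,0,0],
    [0,0,0,0,0,0],
    [0,0,0,0,0,0],
    [0,0,0,0,0,0],
  ],
)

```text
time_s: 8.33
tool_pos: [506.2, -116.0, 107.2]
eef_rot: [0.968, 0.249, 0.001, 0.001]
ft_force: [-1.8, 3.3, 16.0]
opening: 0.002
grip_force: 7.3
```

Run:
```python
from h import *
im=arm.get_image('wrist')[:,:,::-1];s=arm.get_image('side')[:,:,::-1]
cv2.imwrite('pics/w5.png',np.hstack([cv2.resize(im,(480,360)),cv2.resize(s[215:375,200:340],(315,360))]))
```

```text
(no output)
```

View pics/w5.png

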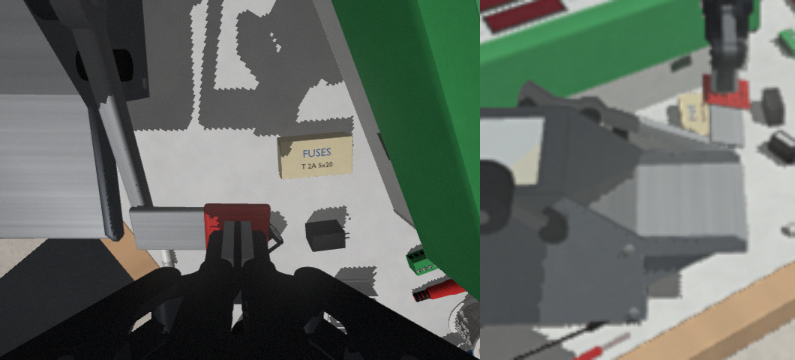

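The can is no longer on the slide, and the lever is down on its stop (16 N). I'll let it up slowly at about 30 mm/s.

Request:
play_rows(
  increments=[
    [0,0,-2.5,0,0,0],
    [0,0,-2.5,0,0,0],
    [0,0,-2.5,0,0,0],
    [0,0,-2.5,0,0,0],
    [0,0,-2.5,0,0,0],
    [0,0,-2.5,0,0,0],
    [0,0,-2.5,0,0,0],
    [0,0,-2.5,0,0,0],
    [0,0,-2.5,0,0,0],
    [0,0,-2.5,0,0,0],
    [0,0,-2.5,0,0,0],
    [0,0,-2.5,0,0,0],
    [0,0,-2.5,0,0,0],
    [0,0,-2.5,0,0,0],
    [0,0,-2.5,0,0,0],
    [0,0,-2.5,0,0,0],
    [0,0,-2.5,0,0,0],
    [0,0,-2.5,0,0,0],
    [0,0,-2,0,0,0],
    [0,0,0,0,0,0],
  ],
)

```text
time_s: 10.1
tool_pos: [505.7, -115.8, 152.9]
eef_rot: [0.968, 0.249, 0.001, 0.0]
ft_force: [1.8, 2.2, 2.7]
opening: 0.002
grip_force: 1.8
```

Request:
play_rows(
  increments=[
    [0,0,-1.5,0,0,0],
    [0,0,-1.5,0,0,0],
    [0,0,-1.5,0,0,0],
    [0,0,-1.5,0,0,0],
    [0,0,-1.5,0,0,0],
    [0,0,-1.5,0,0,0],
    [0,0,-1.5,0,0,0],
    [0,0,-1.5,0,0,0],
    [0,0,-1.5,0,0,0],
    [0,0,-1.5,0,0,0],
    [0,0,0,0,0,0],
    [0,0,0,0,0,0],
  ],
)

```text
time_s: 11.1
tool_pos: [505.0, -116.0, 167.4]
eef_rot: [0.968, 0.249, -0.0, 0.0]
ft_force: [0.3, 0.2, 0.5]
opening: -0.003
grip_force: 0.0
```

Free of contact now. I'll back off upward and check.

Request:
play_rows(
  increments=[
    [0,0,-10,0,0,0],
    [0,0,-25,0,0,0],
    [0,0,-30,0,0,0],
    [0,0,-30,0,0,0],
    [0,-15,-30,0,0,0],
    [0,-25,0,0,0,0],
    [0,-20,0,0,0,0],
    [0,0,0,0,0,0],
    [0,0,0,0,0,0],
  ],
)

```text
time_s: 11.85
tool_pos: [475.8, -62.8, 293.4]
eef_rot: [0.968, 0.25, 0.001, 0.001]
ft_force: [0.2, -0.5, 0.5]
opening: 0.001
grip_force: 0.0
```

Run:
```python
from h import *
im=arm.get_image('wrist')[:,:,::-1];s=arm.get_image('side')[:,:,::-1]
cv2.imwrite('pics/w6.png',np.hstack([cv2.resize(im,(480,360)),cv2.resize(s[215:375,200:340],(315,360))]))
hsv=cv2.cvtColor(im.copy(),cv2.COLOR_BGR2HSV);T=pose()
for b in blobs((hsv[...,1]>130)&((hsv[...,0]<8)|(hsv[...,0]>172)),800): print(b,onz('wrist',*b[1],160,T))
```

```text
([378, 199, 47, 55, 2510], [400.8, 226.0]) [ 504.93176786 -117.13674159  160.        ]
([525, 246, 92, 41, 1098], [573.8, 267.5]) [ 539.29694617 -245.04660634  160.        ]
```

View pics/w6.png

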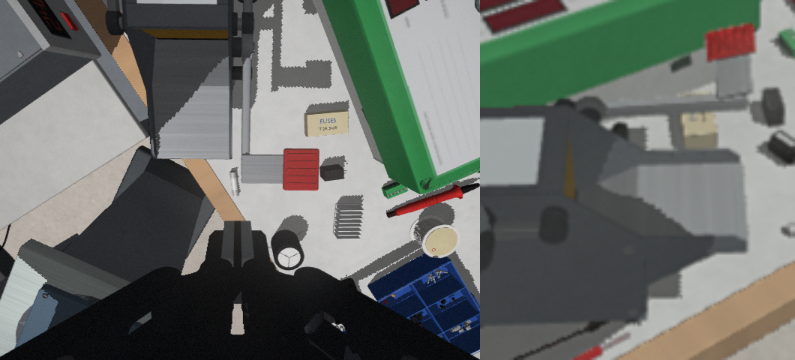

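The tray and slide are empty, the flap is shut, the pad is back at its rest position, and the bystanders look undisturbed.

```bash
python3 -c "
from cell import arm;print(arm.finish_job())"
```

```text
the job is handed in; nothing more can be done
None
```

The job is handed in at about 12 s: the failed capacitor has gone off the slide past the opened flap (I could not see inside the safe), the lever was let up at about 30 mm/s or slower, and flap and lever are back at rest with the other things undisturbed.

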